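Put the lids back on the storage canisters

ROBOT

A 7-joint arm with a two-finger parallel gripper is mounted at the origin on a cart in front of the work surface, level with it; the furniture and walls round the work are solid. World frame = base frame: x ahead of the robot, y to its left, z up, the work surface at z = 0. Lengths are in m, angles in rad, forces in N, time in s.
With the tool pointing down it reaches from about 0.425 to 0.95 m from the base axis. Payload 4.7 kg.
Tool frame: the origin (TCP) lies on the centre line of the jaws, within the pads' length; the fingertips stand robot.nose_length ahead of it and the grasp point (between the pads) lies 8 mm behind it (robot.nose_length is the distance from the TCP to the fingertips, in m); z points along the fingers, x is the direction in which the jaws open and shut, and the axes are right-handed (so a half turn about z gives the same grasp; the last joint's range is limited). The gripper opens to 85 mm and grips with 20 to 120 N. Pads are 22 mm wide; open, the fingers measure 114 mm over their backs; the gripper's body (76 mm by 85 mm) begins 54 mm behind the grasp point. The pads swing forward as they close: fully open they stand 13 mm farther back than shut.
Start: joints at [1.132, 0.469, -0.049, 1.532, 0.024, 1.141, -0.082], TCP at [0.269, -0.619, 0.242] pointing down, gripper open.
Joint ranges: [-2.59, 2.59], [-0.33, 1.99], [-1.39, 1.29], [0.1, 2.45], [-1.04, 4.18], [0.21, 1.99], [-2.66, 2.66]. Speed limits (rad/s): [2.57, 2.57, 3.14, 3.14, 3.14, 3.14, 3.14].

INTERFACE

Orientations are given as [roll, pitch, yaw] about the fixed x, y, z axes, in that order (R = Rz(yaw) Ry(pitch) Rx(roll)).
In Python, from plant import robot gives the robot as it stands. Calls block until the motion is done:
- robot.goto(position, orientation): joint-space move of the TCP to a pose.
- robot.move_straight(position, vel=0.15, attitude=None, contact_N=None): straight line of the TCP; attitude=None keeps the orientation; vel is the mean speed in m/s. With contact_N (N) it stops when the force on the tool has changed by that much, and returns True; else False.
- robot.move_joints(angles): joint-space move.
- robot.grip(opening, strength=None): opening from 0.0 (shut) to 1.0 (fully open); strength is the grip in N (None keeps the last); returns when the fingers have stopped.
- robot.sleep(seconds).
- robot.inverse_kinematics(position, orientation): joint angles nearest the present ones, or None.
- robot.sense(): the state.
- robot.grab_frame(name): name is "scene" or "top" or "wrist"; returns a dict with "image" (400x640x3 uint8, red, green, blue), "range_z" (400x640 float32, m along the optical axis (not along the pixel's ray), 0 where there is no reading), "fx", "fy", "cx", "cy" (pixels), "dist_coeffs" ([k1, k2, p1, p2, k3] as OpenCV has them; the pictures are not rectified), "R" (3x3) and "t" (3): a world point X has camera coordinates R X + t. Camera axes: x right, y down, z forward; pixel columns grow to the right and rows downward; lengths in m; the calibration is good to about 2 mm. A picture is of the moment at which its call begins.
A pose or a line that the arm cannot do raises robot.IKError and nothing moves.
- robot.close_job(): hands the job in, once; it reports no verdict.
The state is a dict: "t": time; "joint_pos": joint angles; "joint_velocities": joint speeds; "effort": joint torques, N m; "tcp_pos": TCP position; "tcp_rot": TCP orientation; "wrist_force": force on the tool from outside, world axes, zero at the start; "torque": the same for the moment, N m; "opening": opening from 0.0 (shut) to 1.0 (fully open).
Only numpy, scipy, OpenCV 4.12 (cv2) and the standard library are available. Lean on these libraries where they do the work, as an engineer would, in place of code of your own. Each camera call takes 0.05 s, during which the arm holds its last target.

TASK

Put each of the four wooden lids on the grey canister it fits by shape and size, so that it sits level with its plug fully down in the mouth. Leave the canisters standing where they are, and do not disturb the cork and the metal jar cap lying among them, which are not lids of these canisters.

Things in the scene. Friction and masses are not known exactly. Their poses are not given: they have to be found in the camera images.
- large_round_lid: loose wooden lid, right way up: plate round, 84 mm across, 8 mm thick; below it a tapered plug 10 mm deep, 3 mm a side smaller than the mouth at its top, 9 mm at its foot. On top in the middle a wooden bar handle, 36 mm long (x), 14 wide (y), 26 high, to grip across its width. Origin: centre of the plug's underside; plate's top at 18 mm, bar's top at 44 mm; z up.
- large_round_canister: open empty canister of grey stoneware, loose, round, 84 mm across outside, 62 mm high, walls 5 mm, flat rim. Origin: centre of its underside; z up. With its lid seated, the lid's origin is 52 mm above this origin, on its axis.
- small_round_lid: loose wooden lid, right way up: plate round, 60 mm across, 8 mm thick; below it a tapered plug 10 mm deep, 3 mm a side smaller than the mouth at its top, 9 mm at its foot. On top in the middle a wooden bar handle, 36 mm long (x), 14 wide (y), 26 high, to grip across its width. Origin: centre of the plug's underside; plate's top at 18 mm, bar's top at 44 mm; z up.
- small_round_canister: open empty canister of grey stoneware, loose, round, 60 mm across outside, 50 mm high, walls 5 mm, flat rim. Origin: centre of its underside; z up. With its lid seated, the lid's origin is 40 mm above this origin, on its axis.
- square_lid: loose wooden lid, right way up: plate square, 74 x 74 mm, 8 mm thick; below it a tapered plug 10 mm deep, 3 mm a side smaller than the mouth at its top, 9 mm at its foot; fits in quarter turns. On top in the middle a wooden bar handle, 36 mm long (x), 14 wide (y), 26 high, to grip across its width. Origin: centre of the plug's underside; plate's top at 18 mm, bar's top at 44 mm; z up.
- square_canister: open empty canister of grey stoneware, loose, square, 74 x 74 mm outside, 62 mm high, walls 5 mm, flat rim. Origin: centre of its underside; z up. With its lid seated, the lid's origin is 52 mm above this origin, on its axis.
- oblong_lid: loose wooden lid, right way up: plate oblong, 96 (x) by 60 (y) mm, 8 mm thick; below it a tapered plug 10 mm deep, 3 mm a side smaller than the mouth at its top, 9 mm at its foot; fits either way round. On top in the middle a wooden bar handle, 36 mm long (x), 14 wide (y), 26 high, to grip across its width. Origin: centre of the plug's underside; plate's top at 18 mm, bar's top at 44 mm; z up.
- oblong_canister: open empty canister of grey stoneware, loose, oblong, 96 (x) by 60 (y) mm outside, 50 mm high, walls 5 mm, flat rim. Origin: centre of its underside; z up. With its lid seated, the lid's origin is 40 mm above this origin, on its axis.
- cork: wine cork standing on end, 22 mm across, 39 mm high; belongs to no canister. Origin: centre of its underside.
- jar_cap: metal screw cap of a spice jar lying mouth down, 40 mm across, 16 mm high; belongs to no canister. Origin: centre of its underside.

How it is judged:
At the end, for the whole second after the job is handed in: Every lid is seated on its own canister: centred within 8 mm, its plate down on the rim within 3 mm, level within 0.08 rad; all canisters upright within 0.05 rad, and lids and canisters at rest and released. (Canisters may not be shifted more than 5 cm, the cork and jar cap not more than 4 cm.) (horizontal distance between large_round_lid and large_round_canister below 0.008 m and z of large_round_lid in the frame of large_round_canister between 0.049 and 0.055 m and angle between each of large_round_lid, small_round_lid, square_lid, oblong_lid's own z axis and vertical below 0.08 rad and angle between each of large_round_canister, small_round_canister, square_canister, oblong_canister's own z axis and vertical below 0.05 rad and linear speed of each of large_round_lid, large_round_canister, small_round_lid, small_round_canister, square_lid, square_canister, oblong_lid, oblong_canister below 0.02 m/s and horizontal distance between small_round_lid and small_round_canister below 0.008 m and z of small_round_lid in the frame of small_round_canister between 0.037 and 0.043 m and horizontal distance between square_lid and square_canister below 0.008 m and z of square_lid in the frame of square_canister between 0.049 and 0.055 m and horizontal distance between oblong_lid and oblong_canister below 0.008 m and z of oblong_lid in the frame of oblong_canister between 0.037 and 0.043 m); the robot touches nothing.
It fails at once if the large round canister is shifted more than 5 cm or knocked over (distance of large_round_canister from where it was at the start of the episode above 0.05 m or angle between large_round_canister's own z axis and vertical above 0.5 rad).
It fails at once if the small round canister is shifted more than 5 cm or knocked over (distance of small_round_canister from where it was at the start of the episode above 0.05 m or angle between small_round_canister's own z axis and vertical above 0.5 rad).
It fails at once if the square canister is shifted more than 5 cm or knocked over (distance of square_canister from where it was at the start of the episode above 0.05 m or angle between square_canister's own z axis and vertical above 0.5 rad).
It fails at once if the oblong canister is shifted more than 5 cm or knocked over (distance of oblong_canister from where it was at the start of the episode above 0.05 m or angle between oblong_canister's own z axis and vertical above 0.5 rad).
It fails at once if the cork or the jar cap is moved more than 4 cm (distance of any of cork, jar_cap from where it was at the start of the episode above 0.04 m).
It also fails if it takes over 120 s, if anything falls off the work surface, if the arm or the gripper's body presses on something with over 40 N, if the wrist force passes 120 N, or if a joint passes its speed limit or range.

## Working session

There is one attempt and no reset: what is moved stays moved. The work goes in short steps, each a Python script; the robot and the scene stay as the last script left them, time stands still between calls to the robot, and variables do not carry over. Pictures are saved under pics/ and viewed, and the job is handed in when it is done.

```bash
ls; mkdir -p pics
python3 - <<'E'
from plant import robot
import cv2,numpy as np
s=robot.sense();print(s['t'],s['tcp_pos'],s['tcp_rot'],s['opening'],robot.nose_length)
for n in ['scene','top','wrist']:
    f=robot.grab_frame(n);cv2.imwrite(f'pics/{n}0.png',f['image'][:,:,::-1])
    np.savez(f'{n}0.npz',**{k:np.array(v) for k,v in f.items()})
    R=np.array(f['R']);print(n,f['fx'],f['fy'],f['cx'],f['cy'],f['dist_coeffs'],-R.T@np.array(f['t']),R[2])
E
```

```text
pics
0.0 [ 0.26871461 -0.61859199  0.24126943] [ 3.14153182e+00  1.95053364e-03 -1.16096916e+00] 1.004835374164529 0.011
scene 446.3432712420898 446.3432712420898 322.9440756341244 199.09526787544752 [-0.03458979  0.          0.          0.          0.        ] [0.22538567 0.48128576 0.69159809] [ 0.36599714 -0.50153579 -0.78390557]
top 379.1943238394712 379.1943238394712 320.6730377834306 204.6364810130781 [-0.05321487  0.          0.          0.          0.        ] [0.47201315 0.03463883 0.88436279] [ 0.07631044  0.01680284 -0.99694252]
wrist 276.2447236548466 276.2447236548466 317.38830213835126 198.07284184730125 [-0.03478079  0.          0.          0.          0.        ] [ 0.32901737 -0.59215971  0.37216622] [-0.24090065 -0.10235648 -0.96513731]
```

View pics/top0.png

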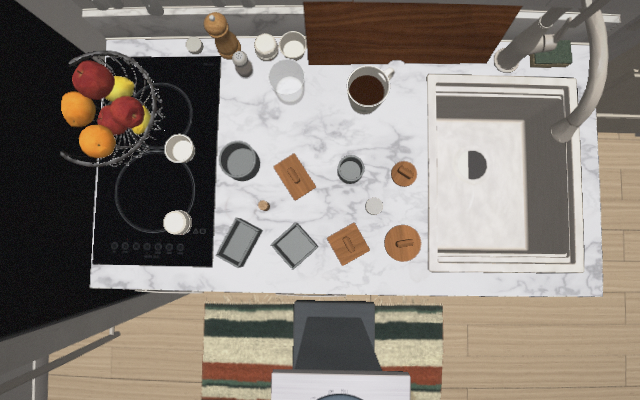

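View pics/scene0.png

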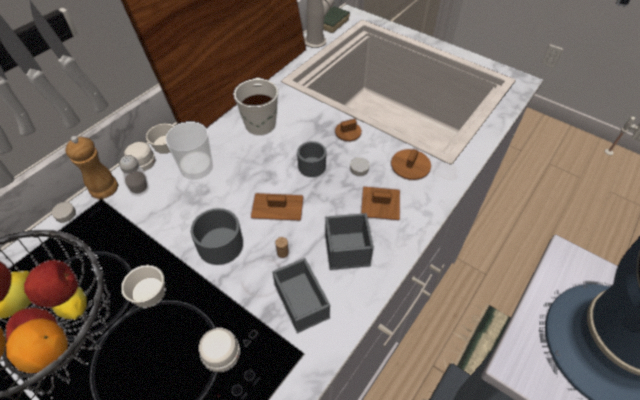

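The top view (x is up, y is left) shows these objects:

| Object | Pixel |
|---|---|
| Large round canister | (240,160) |
| Small round canister | (350,168) |
| Oblong canister | (240,242) |
| Square canister | (294,245) |
| Oblong lid | (295,176) |
| Small round lid | (404,173) |
| Square lid | (348,243) |
| Large round lid | (403,242) |
| Cork | (264,205) |
| Jar cap | (374,206) |

Next I'll measure them with masks and rays.

```bash
cat > h.py <<'E'
import numpy as np,cv2
def KD(f):
    return np.array([[f['fx'],0,f['cx']],[0,f['fy'],f['cy']],[0,0,1]],float),np.array(f['dist_coeffs'],float)
def cast(f,px,z):
    K,D=KD(f);u=cv2.undistortPoints(np.asarray(px,float).reshape(-1,1,2),K,D).reshape(-1,2)
    R=np.array(f['R']);C=-R.T@np.array(f['t'])
    d=np.c_[u,np.ones(len(u))]@R
    return (C+d*((z-C[2])/d[:,2])[:,None])[:,:2]
def cloud(f):
    K,D=KD(f);h,w=f['range_z'].shape
    v,u=np.mgrid[:h,:w];p=np.stack([u,v],-1).reshape(-1,1,2).astype(float)
    n=cv2.undistortPoints(p,K,D).reshape(-1,2);z=np.array(f['range_z']).reshape(-1,1)
    P=(np.c_[n,np.ones(len(n))]*z-np.array(f['t']))@np.array(f['R'])
    P[z[:,0]==0]=np.nan
    return P.reshape(h,w,3)
def project(f,P):
    K,D=KD(f);r,_=cv2.Rodrigues(np.array(f['R']))
    return cv2.projectPoints(np.asarray(P,float).reshape(-1,1,3),r,np.array(f['t'],float),K,D)[0].reshape(-1,2)
def load(n):
    d=np.load(n);return {k:d[k] for k in d}
E
python3 - <<'E'
from h import *
f=load('top0.npz');P=cloud(f)
z=P[...,2]
print('table',np.nanmedian(z[195:200,310:340]),np.nanstd(z[195:200,310:340]))
seeds=dict(LC=(240,160),SC=(350,168),OC=(240,242),QC=(294,245),OL=(295,176),SL=(404,173),QL=(348,243),LL=(403,242),cork=(264,205),cap=(374,206))
hsv=cv2.cvtColor(f['image'],cv2.COLOR_RGB2HSV)
H={'LC':.062,'SC':.05,'OC':.05,'QC':.062,'OL':.018,'SL':.018,'QL':.018,'LL':.018,'cork':.039,'cap':.016}
wood=((hsv[...,0]<20)&(hsv[...,1]>110)&(hsv[...,2]>60)).astype(np.uint8)
for k,(u,v) in seeds.items():
    h=H[k]
    win=np.zeros(z.shape,bool);win[v-30:v+31,u-28:u+29]=True
    if k[1]=='L': m=((wood>0)&win)
    else: m=(z>h-.012)&(z<h+.012)&win
    n,l,st,c=cv2.connectedComponentsWithStats(m.astype(np.uint8))
    i=1+np.argmax(st[1:,4]);mm=(l==i).astype(np.uint8)
    ct=max(cv2.findContours(mm,cv2.RETR_EXTERNAL,cv2.CHAIN_APPROX_NONE)[0],key=len).reshape(-1,2)
    W=cast(f,ct,h)
    (c0,r)=cv2.minEnclosingCircle(W.astype(np.float32)*1000); rc=cv2.minAreaRect(W.astype(np.float32)*1000)
    zz=z[mm>0]
    print(k,'area',st[i,4],'zmed %.1f zmax %.1f'%(np.nanmedian(zz)*1e3,np.nanmax(zz)*1e3),'circ',np.round(c0,1),round(2*r,1),'rect',np.round(rc[0],1),np.round(rc[1],1),round(rc[2],1))
    if k[1]=='L':
        hm=(mm>0)&(z>.034)
        W=cast(f,np.argwhere(hm)[:,::-1],.044);print('   handle',hm.sum(), np.round(W.mean(0)*1e3,1), [np.round(np.array(q),1).tolist() for q in cv2.minAreaRect(W.astype(np.float32)*1000)])
big=cv2.resize(f['image'][120:280,200:440],None,fx=3.3,fy=3.3,interpolation=cv2.INTER_CUBIC)
cv2.imwrite('pics/crop0.png',big[...,::-1])
E
```

```text
table -0.0003117822681179045 0.001412253163045315
LC area 342 zmed 60.8 zmax 66.7 circ [633.7 234.3] 85.5 rect [633.5 234.7] [84.2 81.8] 54.6
SC area 209 zmed 48.9 zmax 53.5 circ [618.6 -16.3] 60.6 rect [618.6 -16.3] [57.7 59.3] 64.0
OC area 379 zmed 48.3 zmax 52.6 circ [449.5 230.8] 109.7 rect [450.2 232.3] [61.4 96. ] 62.7
QC area 323 zmed 60.9 zmax 65.6 circ [445.7 105.6] 101.4 rect [445.4 105.6] [73.8 74.3] 42.6
OL area 994 zmed 17.9 zmax 46.8 circ [603.3 111.2] 106.1 rect [602.6 111.2] [92.6 57.7] 33.6
   handle 97 [602.7 111.7] [[602.7, 111.5], [35.8, 13.7], 34.5]
SL area 471 zmed 18.6 zmax 46.9 circ [ 613.1 -140.3] 57.2 rect [ 613.2 -139.5] [53.6 55.6] 0.9
   handle 106 [ 613.5 -140.2] [[613.6, -140.2], [35.8, 15.1], 56.6]
QL area 993 zmed 17.7 zmax 46.7 circ [450.8 -14.3] 96.9 rect [450.2 -14.3] [71.3 71.6] 30.4
   handle 98 [450.5 -13.6] [[450.6, -13.5], [35.4, 13.7], 30.5]
LL area 1004 zmed 17.8 zmax 47.4 circ [ 454.1 -137.5] 81.2 rect [ 454.8 -137.1] [79.4 77.5] 0.3
   handle 102 [ 454.5 -137.6] [[454.5, -136.8], [14.1, 36.0], 10.2]
cork area 98 zmed 47.8 zmax 50.8 circ [485.3 214.2] 61.1 rect [485.4 214.1] [60.2 17.1] 62.2
cap area 242 zmed 15.8 zmax 19.7 circ [537.7 -72.3] 40.4 rect [537.7 -72.5] [37.2 39.2] 45.6
```

View pics/crop0.png

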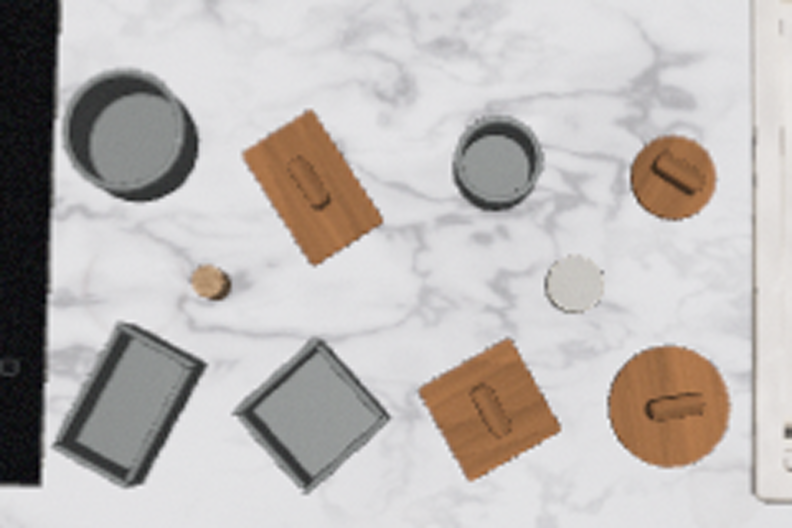

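All measured sizes and heights match the given ones within a few mm, except the cork. Its mask caught the oblong canister's corner, but I only need to avoid it. I'll check IK for all picks and places, then do the square lid.

```bash
cat > job.py <<'E'
import numpy as np
from plant import robot
d=np.deg2rad
# lid xy(mean of plate/handle), bar angle; canister xy, turn, seat height
J={'square':((.4504,-.0141),30.5,(.4455,.1056),12.1,.052),
   'small':((.6133,-.1402),56.6,(.6186,-.0163),0,.040),
   'large':((.4545,-.1373),-79.8,(.6336,.2345),0,.052),
   'oblong':((.6028,.1113),34.0,(.4500,.2320),-61.3,.040)}
ZG=.032
def wrap(a): return (a+np.pi)%(2*np.pi)-np.pi
def options(n):
    p,a,c,t,h=J[n];out=[]
    for k in (0,1):
        for t2 in ((t,) if n in('small','large') else (t,t+180 if t<0 else t-180) if n=='oblong' else (t,t-90)):
            y0=wrap(d(a+90+180*k));y1=wrap(y0+d(t2))
            qs=[robot.inverse_kinematics(list(P),[np.pi,0,y]) for P,y in (((*p,.15),y0),((*p,ZG),y0),((*c,.2),y1),((*c,ZG+h),y1))]
            if all(q is not None for q in qs): out.append((max(abs(q[6]) for q in qs),y0,y1,qs))
    return sorted(out,key=lambda o:o[0])
E
python3 - <<'E'
from job import *
for n in J:
    for o in options(n): print(n,round(o[0],2),round(o[1],2),round(o[2],2),np.round(o[3][0],2),np.round(o[3][3],2))
E
```

```text
square 1.51 2.1 0.74 [ 0.88  0.47 -1.17  2.1   0.54  0.92  1.51] [ 0.47  0.54 -1.    2.14  0.65  0.8  -0.2 ]
square 1.59 2.1 2.31 [ 0.88  0.47 -1.17  2.1   0.54  0.92  1.51] [ 0.58  0.65 -1.18  2.14  0.8   0.9   1.23]
square 1.61 -1.04 -0.83 [ 0.39  0.26 -0.52  2.12  0.18  0.8  -1.28] [ 0.3   0.45 -0.76  2.15  0.48  0.71 -1.61]
square 2.47 -1.04 -2.4 [ 0.39  0.26 -0.52  2.12  0.18  0.8  -1.28] [-0.91  0.42  0.72  2.21 -0.45  0.66 -2.26]
small 0.92 -0.58 -0.58 [ 0.46  0.52 -0.41  1.72  0.25  0.95 -0.64] [ 0.28  0.61 -0.45  1.8   0.35  0.81 -0.92]
small 2.08 2.56 2.56 [ 0.91  0.8  -1.18  1.7   0.79  1.2   2.08] [ 0.71  0.92 -1.19  1.77  0.95  1.14  1.77]
large 0.69 0.18 0.18 [ 0.67  0.31 -0.55  2.07  0.22  0.82  0.17] [ 0.07  0.75 -0.74  1.64  0.58  0.99 -0.69]
large 2.65 -2.96 -2.96 [-0.67  0.45  1.12  2.13 -0.53  0.88 -2.19] [ 0.28  0.97 -1.19  1.62  0.95  1.22  2.21]
oblong 1.27 2.16 1.09 [ 0.51  0.78 -1.18  1.74  0.78  1.18  1.27] [ 0.27  0.72 -1.13  2.04  0.84  0.94 -0.22]
oblong 1.56 -0.98 1.09 [ 0.17  0.53 -0.58  1.75  0.35  0.96 -1.53] [ 0.27  0.72 -1.13  2.04  0.84  0.94 -0.22]
oblong 2.36 2.16 -2.05 [ 0.51  0.78 -1.18  1.74  0.78  1.18  1.27] [-0.97  0.47  0.53  2.11 -0.38  0.66 -2.24]
oblong 2.36 -0.98 -2.05 [ 0.17  0.53 -0.58  1.75  0.35  0.96 -1.53] [-0.97  0.47  0.53  2.11 -0.38  0.66 -2.24]
```

```bash
cat >> job.py <<'E'
Y={'square':(-1.04,None),'small':(-.58,None),'large':(.18,None),'oblong':(2.16,None)}
def pick_yaws(n):
    p,a,c,t,h=J[n]
    y0=min((wrap(d(a+90)),wrap(d(a-90))),key=lambda y:abs(y-Y[n][0]));return y0,y0+d(t)
def st(tag):
    s=robot.sense();print(tag,'t%.1f'%s['t'],np.round(s['tcp_pos'],4),np.round(s['tcp_rot'],3),'F',np.round(s['wrist_force'],1),'op %.3f'%s['opening']);return s
def pick(n):
    p,*_=J[n];y0,y1=pick_yaws(n)
    robot.grip(.45,40)
    robot.goto([*p,.12],[np.pi,0,y0])
    c=robot.move_straight([*p,ZG],vel=.1,contact_N=10);st('down contact=%s'%c)
    robot.grip(0,50);st('gripped')
    robot.move_straight([*p,.20],vel=.2);st('lifted')
def carry(n):
    p,a,c,t,h=J[n];y0,y1=pick_yaws(n)
    robot.goto([*c,.20],[np.pi,0,y1]);st('over')
def lower(n,dz=-.002):
    p,a,c,t,h=J[n]
    robot.move_straight([*c,ZG+h+.02],vel=.15)
    k=robot.move_straight([*c,ZG+h+dz],vel=.05,contact_N=10);s=st('lowered contact=%s'%k)
    print('above seat mm %.1f'%((s['tcp_pos'][2]-ZG-h)*1e3))
def release():
    robot.grip(.45);s=st('released');p=s['tcp_pos']
    robot.move_straight([p[0],p[1],.20],vel=.2)
E
python3 - <<'E'
from job import *
import cv2
pick('square')
f=robot.grab_frame('wrist');cv2.imwrite('pics/w1.png',f['image'][:,:,::-1])
E
```

```text
down contact=False t4.0 [ 0.4509 -0.014   0.0324] [-3.141e+00 -1.000e-03 -1.038e+00] F [0.9 0.9 0.1] op 0.449
gripped t4.3 [ 0.451  -0.0141  0.0327] [-3.140e+00 -1.000e-03 -1.039e+00] F [-0.7  0.2  5.9] op 0.155
lifted t5.3 [ 0.4494 -0.0142  0.1989] [ 3.140e+00  1.000e-03 -1.038e+00] F [-0.1  0.3 -1.4] op 0.151
```

View pics/w1.png

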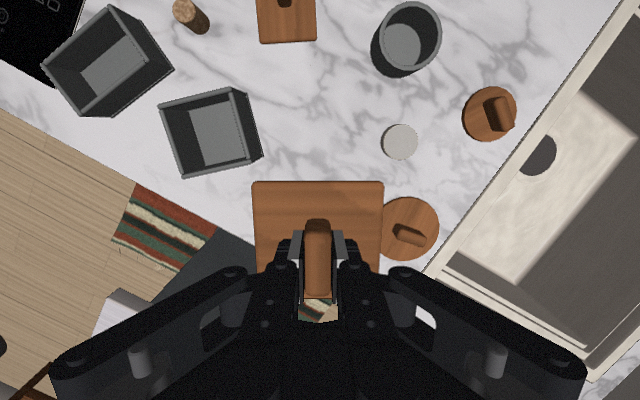

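The wrist view shows the square lid held squarely by its bar at (317,260), with its front edge level at row 182. Opening 0.151 is about 13–14 mm, the bar's width. Next I'll place it.

Run:
```python
from job import *
carry('square');lower('square');robot.sleep(.1)
import cv2
f=robot.grab_frame('wrist');cv2.imwrite('pics/w2.png',f['image'][:,:,::-1])
f=robot.grab_frame('scene');cv2.imwrite('pics/s2.png',cv2.resize(f['image'][120:320,200:460],None,fx=3,fy=3)[:,:,::-1])
```

```text
over t5.9 [0.4449 0.1063 0.1991] [ 3.14e+00  1.00e-03 -8.25e-01] F [-0.2 -0.9 -0.7] op 0.155
lowered contact=True t7.2 [0.4456 0.1057 0.0845] [-3.142e+00 -1.000e-03 -8.270e-01] F [-1.2  0.1  5.3] op 0.150
above seat mm 0.5
```

View pics/w2.png

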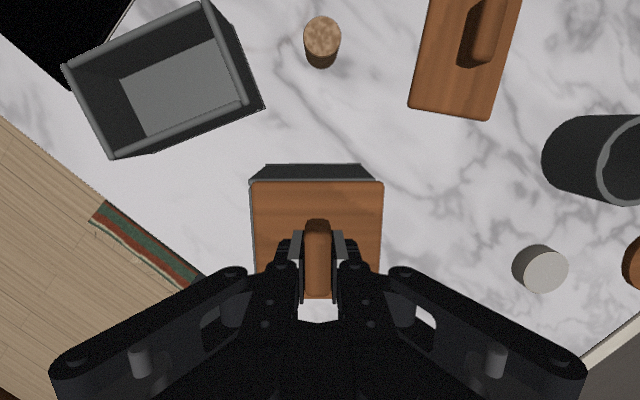

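View pics/s2.png

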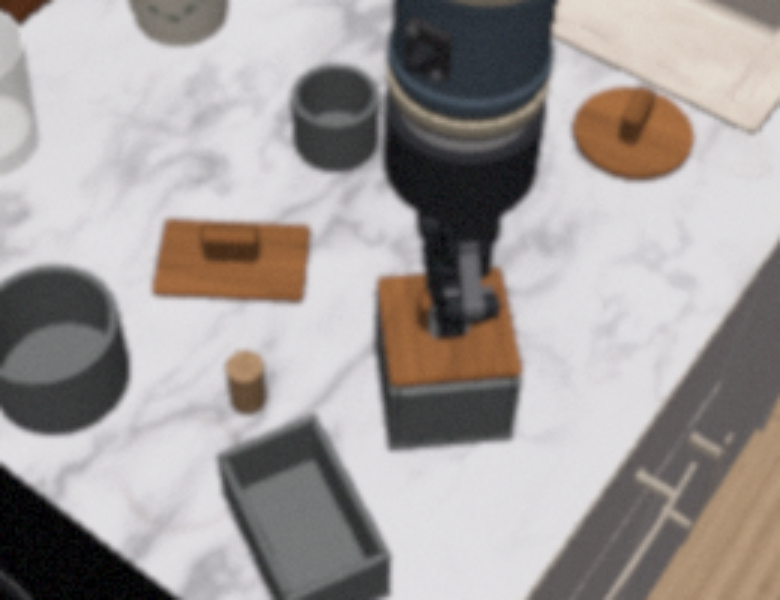

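Both views show the square lid flush and aligned on its canister: the lid edge is parallel to the rim (rows 180 and 165 in the wrist view). It made contact 0.5 mm above the seat height. I'll release it and do the small round lid with the grip 2 mm higher, stopping before the next release only if the numbers look off.

```bash
sed -i 's/^ZG=.032/ZG=.034/' job.py
python3 - <<'E'
from job import *
import cv2
release()
pick('small');carry('small');lower('small');robot.sleep(.1)
f=robot.grab_frame('wrist');cv2.imwrite('pics/w3.png',f['image'][:,:,::-1])
f=robot.grab_frame('scene');cv2.imwrite('pics/s3.png',cv2.resize(f['image'][100:300,200:460],None,fx=3,fy=3)[:,:,::-1])
E
```

```text
released t7.7 [0.4451 0.1052 0.0841] [ 3.141  0.    -0.828] F [-0.1  0.5  0.2] op 0.448
down contact=False t10.8 [ 0.6139 -0.1402  0.0346] [-3.141e+00 -1.000e-03 -5.830e-01] F [-0.6  0.3  0.7] op 0.451
gripped t11.2 [ 0.6138 -0.1402  0.0348] [-3.141e+00 -1.000e-03 -5.830e-01] F [-1.1  0.6  4.1] op 0.153
lifted t12.2 [ 0.6122 -0.1402  0.1985] [ 3.14e+00  3.00e-03 -5.83e-01] F [-0.3  0.2 -1.9] op 0.152
over t12.7 [ 0.618  -0.0151  0.1987] [ 3.14e+00  2.00e-03 -5.81e-01] F [ 0.3 -0.5  0.3] op 0.147
lowered contact=True t14.0 [ 0.6188 -0.0163  0.0744] [ 3.141e+00 -1.000e-03 -5.830e-01] F [-0.6  0.5  4.7] op 0.153
above seat mm 0.4
```

View pics/w3.png

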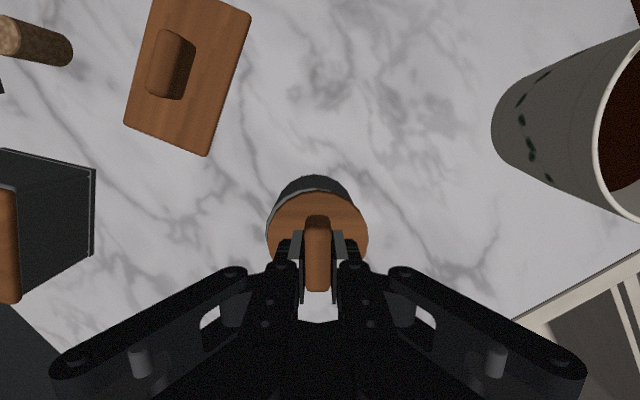

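View pics/s3.png

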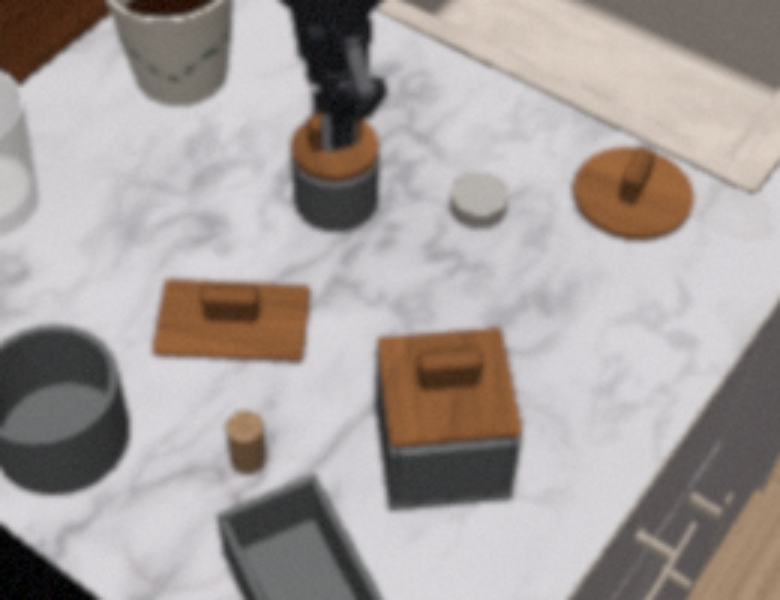

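The small lid sits level on its canister: it is at (335,150) in the scene crop, and the thin pale rim shows evenly below the plate. The square lid stayed seated after release. Next is the large round lid.

Run:
```python
from job import *
import cv2
release()
pick('large');carry('large');lower('large');robot.sleep(.1)
f=robot.grab_frame('wrist');cv2.imwrite('pics/w4.png',f['image'][:,:,::-1])
f=robot.grab_frame('scene');cv2.imwrite('pics/s4.png',cv2.resize(f['image'][100:300,180:440],None,fx=3,fy=3)[:,:,::-1])
```

```text
released t14.6 [ 0.6179 -0.0166  0.0736] [ 3.141e+00  1.000e-03 -5.830e-01] F [0.9 0.1 0.4] op 0.449
down contact=False t17.5 [ 0.455  -0.1373  0.0344] [ 3.141e+00 -1.000e-03  1.780e-01] F [ 0.2 -0.8  0.3] op 0.452
gripped t17.8 [ 0.4551 -0.1375  0.0347] [ 3.141e+00 -1.000e-03  1.780e-01] F [-0.1  0.5  6. ] op 0.150
lifted t18.8 [ 0.4535 -0.1373  0.1989] [-3.141e+00  2.000e-03  1.780e-01] F [ 0.3  0.2 -0.7] op 0.149
over t20.3 [0.6341 0.2324 0.1997] [3.14  0.    0.176] F [ 0.4 -1.8 -1.3] op 0.152
lowered contact=True t21.5 [0.6337 0.2346 0.0865] [ 3.141 -0.     0.178] F [-1.6 -0.8  4.2] op 0.151
above seat mm 0.5
```

View pics/w4.png

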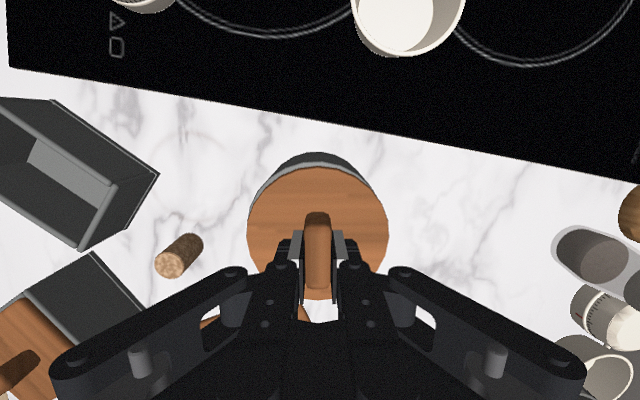

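View pics/s4.png

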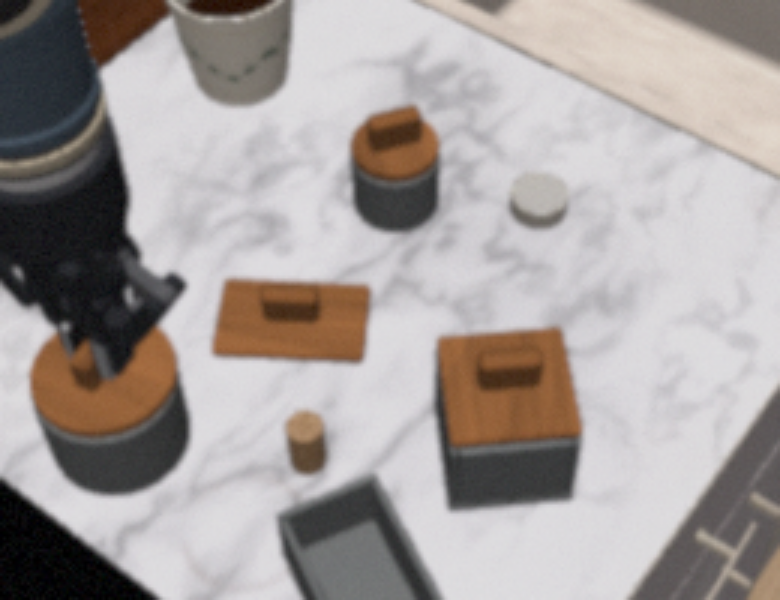

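The large lid is down and flush, at (105,380) in the crop and with concentric rims in the wrist view. Last is the oblong lid, and I'll pause over its canister to compare the angles.

Run:
```python
from job import *
import cv2
release()
pick('oblong');carry('oblong');robot.sleep(.1)
f=robot.grab_frame('wrist');cv2.imwrite('pics/w5.png',f['image'][:,:,::-1])
lower('oblong');robot.sleep(.1)
f=robot.grab_frame('wrist');cv2.imwrite('pics/w6.png',f['image'][:,:,::-1])
```

```text
released t22.1 [0.6333 0.234  0.0854] [3.141e+00 1.000e-03 1.780e-01] F [ 0.3 -0.   1.5] op 0.448
down contact=False t25.6 [0.6032 0.1117 0.0347] [3.14  0.    2.164] F [-0.4  0.6 -0.7] op 0.455
gripped t26.0 [0.6031 0.1116 0.0348] [3.14  0.    2.164] F [0.7 0.4 3.3] op 0.150
lifted t27.0 [0.6022 0.1106 0.1985] [-3.139 -0.     2.164] F [-0.4  0.6 -1.8] op 0.150
over t28.1 [0.4503 0.2315 0.1995] [-3.141e+00  1.000e-03  1.094e+00] F [-1.  -0.6 -1.1] op 0.147
lowered contact=True t29.5 [0.4501 0.2322 0.0747] [3.141 0.    1.094] F [-1.6 -2.   6.9] op 0.156
above seat mm 0.7
```

View pics/w5.png

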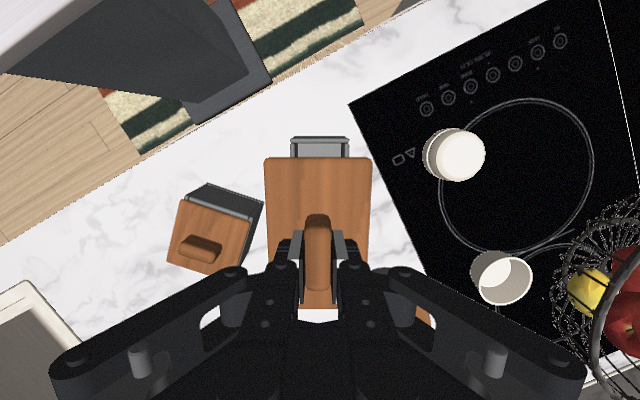

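View pics/w6.png

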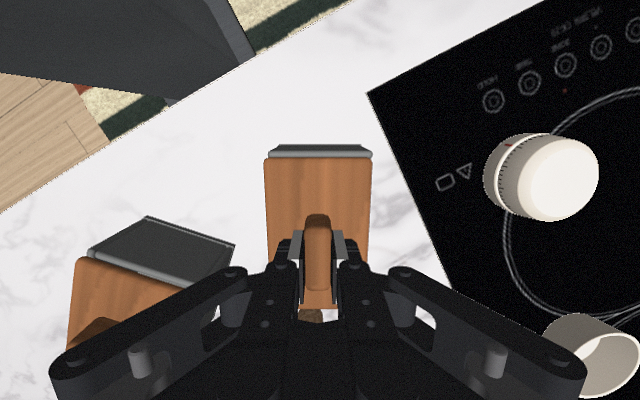

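The oblong lid lines up with its canister (edges at row 158, columns 265–372 on both) and touched 0.7 mm above the seat height. I'll release it, retreat clear of the scene and check all the heights and centres.

Run:
```python
from job import *
from h import *
release()
robot.goto([.45,-.35,.30],[np.pi,0,0.0]);robot.sleep(.3)
st('end')
f=robot.grab_frame('top');g=robot.grab_frame('scene')
cv2.imwrite('pics/top7.png',cv2.resize(f['image'][120:280,200:440],None,fx=3.3,fy=3.3)[:,:,::-1])
cv2.imwrite('pics/scene7.png',cv2.resize(g['image'][100:350,160:440],None,fx=2.4,fy=2.4)[:,:,::-1])
z=cloud(f)[...,2]
hsv=cv2.cvtColor(f['image'],cv2.COLOR_RGB2HSV)
wood=((hsv[...,0]<20)&(hsv[...,1]>110)&(hsv[...,2]>60)).astype(np.uint8)
P=cloud(f)
for n in J:
    p,a,c,t,h=J[n]
    u,v=project(f,[[*c,h+.018]])[0].astype(int)
    w=np.zeros_like(wood);w[v-28:v+29,u-28:u+29]=1
    _,l,s,_=cv2.connectedComponentsWithStats(wood*w);m=l==1+np.argmax(s[1:,4])
    ct=max(cv2.findContours(m.astype(np.uint8),cv2.RETR_EXTERNAL,cv2.CHAIN_APPROX_NONE)[0],key=len).reshape(-1,2)
    W=cast(f,ct,h+.018).astype(np.float32)*1000
    r=cv2.minAreaRect(W)
    pl=m&(abs(z-h-.018)<.008);A=np.c_[P[pl][:,:2]-c,np.ones(pl.sum())]
    s=np.linalg.lstsq(A,P[pl][:,2],rcond=None)[0]
    print(n,'plate c',np.round(r[0],1),np.round(r[1],1),'ang %.1f'%r[2],'target',np.array(c)*1e3,'plate z %.1f want %.1f tilt %.3f'%(s[2]*1e3,(h+.018)*1e3,np.hypot(s[0],s[1])))
```

```text
released t30.0 [0.4499 0.2315 0.0741] [-3.141e+00  1.000e-03  1.094e+00] F [-0.3  0.6 -0.2] op 0.450
end t33.2 [ 0.4502 -0.3495  0.3   ] [-3.142e+00  0.000e+00  1.000e-03] F [ 0.3  0.3 -0.3] op 0.451
square plate c [446.5 102.5] [71.1 72.3] ang 42.7 target [445.5 105.6] plate z 69.4 want 70.0 tilt 0.002
small plate c [620.5 -18. ] [55.8 55. ] ang 0.3 target [618.6 -16.3] plate z 57.9 want 58.0 tilt 0.008
large plate c [634.5 232.7] [81.  79.7] ang 65.1 target [633.6 234.5] plate z 69.5 want 70.0 tilt 0.005
oblong plate c [451.6 228.8] [59.  93.6] ang 62.7 target [450. 232.] plate z 57.4 want 58.0 tilt 0.005
```

View pics/top7.png

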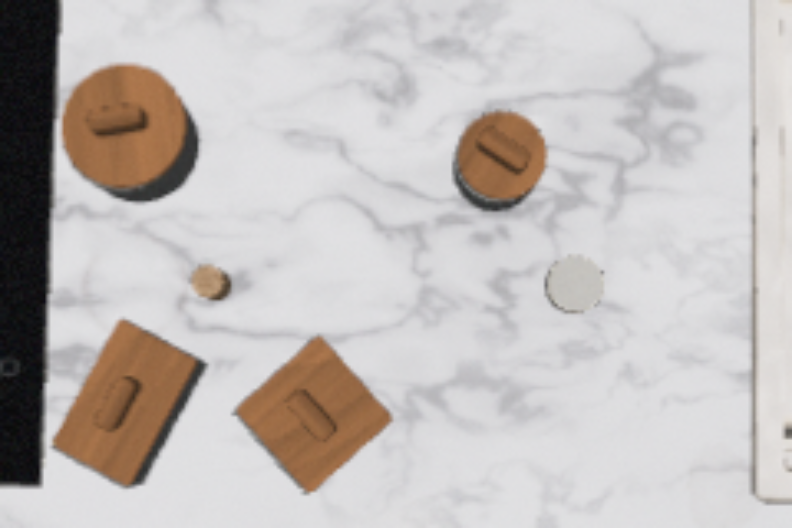

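View pics/scene7.png

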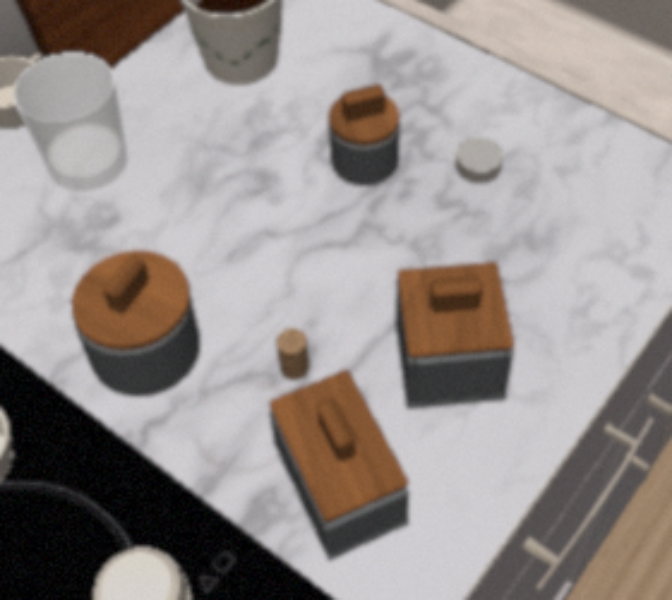

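All four lids are flush in both views, the plate heights are within 0.6 mm and the tilts are 0.008 rad or less. The cork (210,282) and jar cap (575,283) are where they were in the first crop. I'll hand the job in.

```bash
python3 -c "
from plant import robot
robot.close_job()"
```

```text
the job is handed in; nothing more can be done
```

All four lids are on their matching canisters, each gripped by its bar, lowered until it touched, and released. The job was handed in at about 33 s of the 120 s; no verdict is reported.

**Last checks (top camera, arm clear):**
- **Height:** the plate tops are 0.1 to 0.6 mm below their seated heights.
- **Level:** tilt is 0.008 rad or less on every lid.
- **Centring:** the lid centres measured 2.0 to 3.6 mm from the canister centres I found at the start. The square and oblong lids, at 3.3 and 3.6 mm, slightly exceed the plug's 3 mm play. I put that down to camera error or a small canister shift, and did not measure the canisters again with the lids on.
- **Cork and jar cap:** both look unmoved in the before and after pictures. I judged this by eye, because my first mask for the cork caught the oblong canister's corner and gave no usable position.

While gripping each lid, the fingertips pressed lightly on its plate, with 3 to 6 N at the wrist.

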